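# Slide a carved printing block into the bench holding frame

## Robot

A 6-joint arm with a two-finger parallel gripper is mounted at the origin on the work surface. World frame = base frame: x ahead of the robot, y to its left, z up, the work surface at z = 0. Lengths are in m, angles in rad, forces in N, time in s.
With the tool pointing down it reaches from about 0.35 to 0.775 m from the base axis. Payload 5.5 kg.
Tool frame: the origin (TCP) lies at the very end of the fingers, on their centre line; the grasp point (between the pads) lies 19 mm behind it; z points along the fingers, y is the line along which they close (so a half turn about z gives the same grasp; the last joint's range is limited). The gripper opens to 85 mm and grips with 20 to 120 N. Pads are 22 mm wide; open, the fingers measure 114 mm over their backs; the gripper's body (76 mm by 85 mm) begins 54 mm behind the grasp point. The pads swing forward as they close: fully open they stand 13 mm farther back than shut.
Start: joints at [-1.31, 0.313, 0.046, 1.304, 0, 1.431], TCP at [0.224, -0.529, 0.231] pointing down, gripper open.
Joint ranges: [-2.76, 2.76], [-0.86, 1.69], [-1.03, 1.26], [-2.2, 2.34], [-1.47, 1.5], [-3.14, 3.14]. Speed limits (rad/s): [2.57, 2.57, 3.14, 3.14, 3.14, 3.14].

## Interface

Orientations are given as a 3x3 rotation matrix whose columns are the frame's x, y, z axes.
In Python, from cell import telemetry, camera, get_calibration, order gives the robot as it stands.
- The arm moves only by the tool drive_tool, never from a script. Its argument "series" is a list of rows, each an object of numbers: "x", "y", "z": the shift along the tool's x, y, z scaled (see below); "rx", "ry", "rz": the turn, a rotation vector about the tool's x, y, z scaled (see below); "claw": the opening, from -1 (shut) to 1 (fully open). A call has exactly 10 rows; each row shifts and turns the commanded pose from where the row before left it, along the tool's axes as they then stand; what a row does not reach is not made up. The controller multiplies each number of a shift by 0.04 m and each number of a turn by 0.08 rad. A row lasts 1/12 s, in which the tool goes at most 41.7 mm and 7.16 degrees, less where a joint would pass 70% of its speed; a pose out of reach is approached as far as the arm can. A call with a number of a shift or a turn outside -1 to 1 is refused whole. A call with a gripper value outside its range is refused whole. The fingers move at their own pace and stop on an object; the grip force is fixed at half the most. Time passes only in rows, so rows that do not move let the fingers close, or fill a call up. It gives the time, the measured TCP pose, the force, the opening and the grip force at its end, in the units of the state.
- telemetry.get_state(): the state, without advancing time (a new reading comes with each control period).
- camera(name): name is "scene" or "top"; returns (picture, depth): 480x640x3 uint8, blue, green, red; 480x640 float32, m along the optical axis (not along the pixel's ray), 0 where there is no reading.
- get_calibration(name): a dict with "intrinsics" (3x3 intrinsics, pixels), "R" (3x3) and "t" (3): a world point X has camera coordinates R X + t. Camera axes: x right, y down, z forward; pixel columns grow to the right and rows downward; lengths in m; the calibration is good to about 2 mm. A picture is of the moment at which its call begins. get_calibration takes no time and is no camera call.
- order.hand_in(): hands the job in; it is judged then, once.
The state is a dict: "time": time; "q": joint angles; "qd": joint speeds; "joint_efforts": joint torques, N m; "ee_pos": TCP position; "tcp_rot": TCP orientation; "wrist_force": force on the tool from outside, world axes, zero at the start; "moment": the same for the moment, N m; "finger_gap": finger opening in m; "gripper_force": force on a finger pad.
Only numpy, scipy, OpenCV 4.12 (cv2) and the standard library are available. Lean on these libraries where they do the work, as an engineer would, in place of code of your own. Each camera call takes 0.05 s, during which the arm holds its last target. There are 200 camera calls.

## Task

Pick up the carved printing block and slide it, body first and carving up, along the board of the holding frame, in under the lips of its two rails, until it sits fully home against the end stop; then let go of it. Do not ram or press it hard against the frame, and leave the whetstone, mallet and brush pot where they are. The rails are adjustable sideways and stand somewhat to the left or right of the board's middle, so find by touch (or by eye) where the channel really is.

Things in the scene. Friction and masses are not known exactly. Their poses are not given: they have to be found in the camera images.
- block: Wooden printing block lying flat, carved face up. Body 90 (x) by 110 (y) by 26 mm thick; a stub handle 28 mm wide (x), from z = 2 to 24 mm, runs from the body's -y end (y = -55 mm) to y = -130 mm. 0.2 to 0.35 kg. Origin: centre of the underside of the body without handle; +y points away from the handle, to the leading end; z up.
- frame: Holding frame fixed to the bench: plywood board 176 (x) by 250 (y) by 12 mm thick. Two joined wooden rails stand on it, parallel to y, from the mouth (y = -5 mm) to the end stop (y = +105 mm); the bare board from y = -125 to -5 mm is an apron to set the block on. Insertion is along +y; the block is home with its origin at y = +50, z = 12 mm. Origin: centre of the board's underside.
- mouth (a point): On the board's top, on the board's middle line (not the channel's), level with the rails' open ends; axes as the frame. The channel between the rails is 92.4 mm wide (block 90), with a lead-in of 2.5 mm per side over the first 12 mm. Its middle lies anywhere from 14 mm left to 14 mm right (x) of this point: the offset is not told; feel or see it.
- lips (a point): On the board's middle line, at y = +50 mm of the frame, at the height of the lips' top, 49.5 mm above the bench; axes as the frame. Each rail is 22 mm wide; its lip reaches 11 mm inwards over the block, underside 40.5 mm above the bench. Open gap between the lips 70.4 mm, centred on the channel: closed fingertips can feel both lips from inside.
- stop (a point): Middle of the end stop bar's inner face, at the board's top; axes as the frame. The bar is 150 mm wide, 20 mm thick, its top 46 mm above the bench. The block's leading end rests against it when home.
- whetstone: Bystander: grey stone on a dark wooden base, 70 by 200 by 42 mm high; origin centre of underside. Leave alone.
- mallet: Bystander: wooden mallet lying on its side, head 60 by 100 by 60 mm, handle 140 mm long along -x from the head; origin under the head's centre. Leave alone.
- brushpot: Bystander: blue ceramic pot, 76 mm wide, 100 mm high; origin centre of underside. Leave alone.

How it is judged:
By the outcome, as a careful person would: the job done as asked, in the order asked, and still so for the second after the job is handed in, with the robot touching nothing.
It also fails if it takes over 64 s, if anything falls off the work surface, if the arm or the gripper's body presses on something with over 40 N, if the wrist force passes 120 N, or if a joint passes its speed limit or range.

## Working session

There is one attempt and no reset: what is moved stays moved. The work goes in short steps, Python scripts to look and compute and a tool call to move; the robot and the scene stay as the last step left them, time stands still between calls to the robot, and variables do not carry over. Pictures are saved under pics/ and viewed, at most 10 in all, crops included, and the job is handed in when it is done.

Besides the shell and the picture viewer there is one more tool, called after "Call:" by a JSON object that holds its "op" and its "data". drive_tool: Moves the arm, as the interface text tells. Its arguments: {"type":"object","properties":{"series":{"type":"array","items":{"type":"object","properties":{"x":{"type":"number","minimum":-1,"maximum":1},"y":{"type":"number","minimum":-1,"maximum":1},"z":{"type":"number","minimum":-1,"maximum":1},"rx":{"type":"number","minimum":-1,"maximum":1},"ry":{"type":"number","minimum":-1,"maximum":1},"rz":{"type":"number","minimum":-1,"maximum":1},"claw":{"type":"number"}}}}},"required":["series"]}

```bash
mkdir -p pics; ls
python3 - <<'E'
from cell import telemetry,camera,get_calibration
import cv2,numpy as np
s=telemetry.get_state();print(s)
for n in("scene","top"):
    p,d=camera(n);cv2.imwrite(f"pics/{n}0.png",p);np.save(f"pics/{n}0.npy",d);print(n,get_calibration(n))
E
```

```text
pics
{'time': 0.0, 'q': array([-1.30962051e+00,  3.13977510e-01,  4.49580426e-02,  1.30359984e+00,
        2.74325326e-05,  1.43118435e+00]), 'qd': array([ 0.00173808, -0.000271  , -0.00063796, -0.00013958, -0.00037231,
        0.00042295]), 'joint_efforts': array([-1.12217763e-04, -4.80634582e+01,  2.98529881e+01,  1.95770472e-02,
       -7.22365758e-05, -6.11744639e-06]), 'ee_pos': array([ 0.22418955, -0.52892937,  0.23041334]), 'tcp_rot': array([[ 9.20754000e-01,  3.90143402e-01, -4.44222483e-04],
       [ 3.90143554e-01, -9.20752345e-01,  1.76824414e-03],
       [ 2.80849890e-04, -1.80142840e-03, -9.99998338e-01]]), 'wrist_force': array([-0.45020284, -0.09857664, -0.56077437]), 'moment': array([ 0.01052242,  0.00898756, -0.012142  ]), 'gripper_force': 0.0, 'finger_gap': 0.08564170941932732}
scene {'intrinsics': array([[601.28703018,   0.        , 316.72540561],
       [  0.        , 601.28703018, 244.8733926 ],
       [  0.        ,   0.        ,   1.        ]]), 'R': array([[-0.02182628,  0.99974316, -0.00610176],
       [ 0.82093302,  0.01443848, -0.57084193],
       [-0.57060721, -0.01746849, -0.82103731]]), 't': array([ 0.01233126, -0.49204821,  1.47098297])}
top {'intrinsics': array([[517.10480534,   0.        , 317.28553838],
       [  0.        , 517.10480534, 234.43764898],
       [  0.        ,   0.        ,   1.        ]]), 'R': array([[-0.01426612, -0.99977121, -0.01593763],
       [-0.98467499,  0.0168179 , -0.17358662],
       [ 0.17381495,  0.01321698, -0.98468963]]), 't': array([0.02316558, 0.6489829 , 0.91884805])}
```

View pics/top0.png

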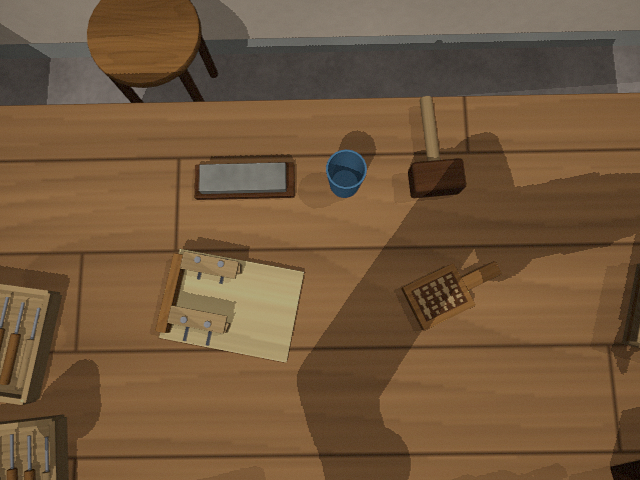

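View pics/scene0.png

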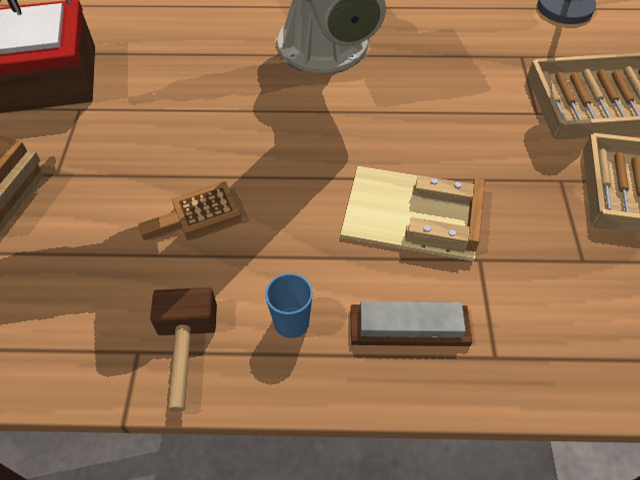

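The top view shows the frame at about (232,305), with its stop on the left and its mouth facing right. The block is at (438,297) with its handle to the upper right, towards (495,268). The scene view shows the same layout. Next I'll measure from depth.

```bash
cat > h.py <<'E'
import numpy as np,cv2
from cell import telemetry,camera,get_calibration
def cloud(n,d):
    c=get_calibration(n);K=c["intrinsics"];v,u=np.mgrid[:480,:640]
    P=np.stack([(u-K[0,2])/K[0,0]*d,(v-K[1,2])/K[1,1]*d,d],-1)
    return (P-c["t"])@c["R"]
def ray(n,uv,z):
    c=get_calibration(n);K=c["intrinsics"];uv=np.atleast_2d(uv).astype(float)
    r=np.c_[(uv-K[:2,2])/[K[0,0],K[1,1]],np.ones(len(uv))]@c["R"];o=-c["R"].T@c["t"]
    return o+r*((z-o[2])/r[:,2])[:,None]
E
python3 - <<'E'
from h import *
for n,br,fr in(("top",(395,255,505,335),(150,240,312,370)),("scene",(135,178,250,243),(335,160,490,265))):
    d=np.load(f"pics/{n}0.npy");P=cloud(n,d);im=cv2.imread(f"pics/{n}0.png")
    for nm,(a,b,c,e),lo,hi in(("block",br,.014,.035),("board",fr,.006,.018),("lips",fr,.0475,.056),("stop",fr,.04,.056)):
        m=np.zeros((480,640),np.uint8);z=P[...,2];m[b:e,a:c]=((z>lo)&(z<hi))[b:e,a:c]
        k,l,st,_=cv2.connectedComponentsWithStats(m)
        for i in range(1,k):
            if st[i,4]<60: continue
            q=P[l==i];r=cv2.minAreaRect(q[:,:2].astype(np.float32)*1000)
            print(n,nm,st[i],"z",np.median(q[:,2]).round(4),"rect",np.round(r[0],1),np.round(r[1],1),round(r[2],1))
    a,b,c,e=fr;f=cv2.resize(im[b:e,a:c],None,fx=3.6,fy=3.6,interpolation=cv2.INTER_CUBIC);cv2.imwrite(f"pics/{n}_f.png",f)
    a,b,c,e=br;f=cv2.resize(im[b:e,a:c],None,fx=5,fy=5,interpolation=cv2.INTER_CUBIC);cv2.imwrite(f"pics/{n}_b.png",f)
E
```

```text
top block [ 402  261  100   69 3356] z 0.0255 rect [ 547.9 -250.6] [ 90.1 186.7] 24.7
top board [ 159  249  145  114 9037] z 0.0115 rect [523.5 181.3] [250.5 176.5] 78.6
top lips [179 252  60  27 804] z 0.0496 rect [596.7 220.2] [110.5  32.9] 78.5
top lips [167 305  60  29 853] z 0.0496 rect [495.6 241.3] [112.   32.9] 78.4
top stop [ 155  252   85   82 2901] z 0.0482 rect [538.2 239. ] [132.  155.4] 78.8
scene block [ 138  181  103   57 2968] z 0.0277 rect [ 547.2 -247.4] [ 94.7 185.1] 25.1
scene board [ 340  166  136   95 6196] z 0.0146 rect [517.  183.5] [251.4 191.1] 78.4
scene lips [ 408  175   77   67 2272] z 0.0515 rect [538.3 242.6] [126.8 157.2] 78.6
scene stop [ 407  175   78   70 2705] z 0.0511 rect [537.9 241.2] [132.2 158.2] 79.6
```

View pics/top_f.png

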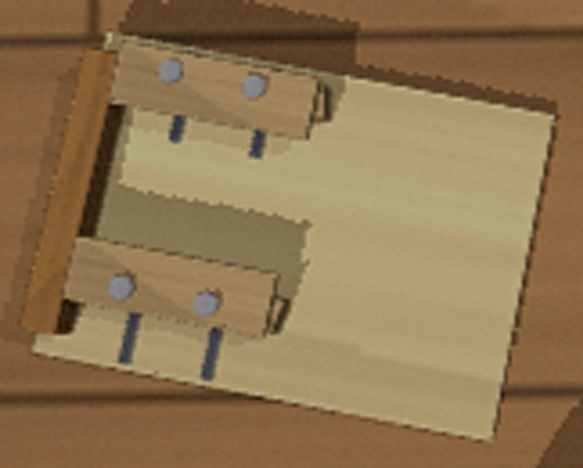

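View pics/top_b.png

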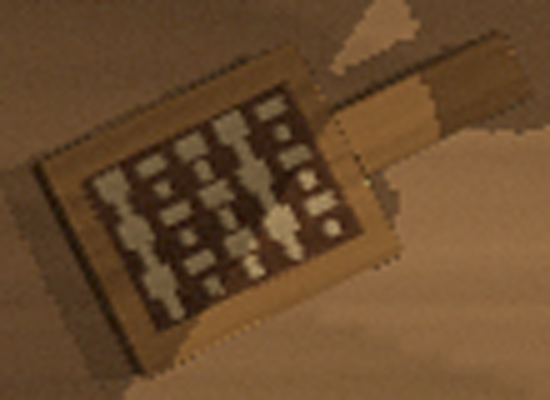

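The crops show the channel between the rails with the handle and body clear. Top-camera sizes match nominal to within about 1 mm (lips 110.5×33, board 250.5×176.5, block 90×187).

- **Frame yaw:** about 78.45°.
- **Channel middle:** about (546, 231) mm.
- **Block direction:** 114.7°.
- **Grasp point:** about (566, -289) mm.

First I'll move over, then turn.

Call:
{"op": "drive_tool", "data": {"series": [{"x": 0.5, "y": -0.1, "claw": 1}, {"x": 0.95, "y": -0.2, "claw": 1}, {"x": 0.95, "y": -0.2, "claw": 1}, {"x": 0.95, "y": -0.2, "claw": 1}, {"x": 0.95, "y": -0.2, "claw": 1}, {"x": 0.95, "y": -0.2, "claw": 1}, {"x": 0.95, "y": -0.2, "claw": 1}, {"x": 0.95, "y": -0.2, "claw": 1}, {"x": 0.95, "y": -0.2, "claw": 1}, {"x": 0.95, "y": -0.2, "claw": 1}]}}

```text
schema error: expected keys x, y, z, rx, ry, rz, claw
```

Call:
{"op": "drive_tool", "data": {"series": [{"rz": -1, "claw": 1}, {"rz": -1, "claw": 1}, {"rz": -1, "claw": 1}, {"rz": -1, "claw": 1}, {"rz": -1, "claw": 1}, {"rz": -1, "claw": 1}, {"rz": -1, "claw": 1}, {"rz": -1, "claw": 1}, {"rz": -1, "claw": 1}, {"rz": -1, "claw": 1}]}}

```text
schema error: expected keys x, y, z, rx, ry, rz, claw
```

Call:
{"op": "drive_tool", "data": {"series": [{"rz": -1, "claw": 1}, {"rz": -1, "claw": 1}, {"rz": -1, "claw": 1}, {"rz": -1, "claw": 1}, {"rz": -1, "claw": 1}, {"rz": -1, "claw": 1}, {"rz": -1, "claw": 1}, {"rz": -1, "claw": 1}, {"rz": -1, "claw": 1}, {"rz": -1, "claw": 1}]}}

```text
schema error: expected keys x, y, z, rx, ry, rz, claw
```

```bash
cat > g.py <<'E'
from h import *
def go(x,y,z,yaw):
    s=telemetry.get_state();R=s["tcp_rot"];p=s["ee_pos"]
    a=np.radians(yaw);T=np.array([[np.cos(a),np.sin(a),0],[np.sin(a),-np.cos(a),0],[0,0,-1]]).T
    T=np.c_[[np.cos(a),np.sin(a),0],[np.sin(a),-np.cos(a),0],[0,0,-1]]
    print("t",round(s["time"],2),"p",(p*1000).round(1),"yaw",np.degrees(np.arctan2(R[1,0],R[0,0])).round(2),"zax",R[:,2].round(4),"F",s["wrist_force"].round(1),"M",s["moment"].round(2),"gap",round(s["finger_gap"],4),round(s["gripper_force"],1))
    print("shift units (in present tool axes)",(R.T@(np.array([x,y,z])-p)/.04).round(3),"turn units",(cv2.Rodrigues(R.T@T)[0].ravel()/.08).round(3))
E
python3 -c "from g import *; go(.5657,-.2892,.005,114.7)"
```

```text
t 0.1 p [ 224.2 -529.   230.5] yaw 22.96 zax [-4.0e-04  1.6e-03 -1.0e+00] F [-0.1  0.4 -0.5] M [-0.05  0.    0.03] gap 0.0853 0.0
shift units (in present tool axes) [10.198 -2.18   5.644] turn units [-1.3000e-02 -1.8000e-02 -2.0014e+01]
```

Call:
{"op": "drive_tool", "data": {"series": [{"x": 0.5, "y": -0.1, "z": 0, "rx": 0, "ry": 0, "rz": 0, "claw": 1}, {"x": 0.95, "y": -0.2, "z": 0, "rx": 0, "ry": 0, "rz": 0, "claw": 1}, {"x": 0.95, "y": -0.2, "z": 0, "rx": 0, "ry": 0, "rz": 0, "claw": 1}, {"x": 0.95, "y": -0.2, "z": 0, "rx": 0, "ry": 0, "rz": 0, "claw": 1}, {"x": 0.95, "y": -0.2, "z": 0, "rx": 0, "ry": 0, "rz": 0, "claw": 1}, {"x": 0.95, "y": -0.2, "z": 0, "rx": 0, "ry": 0, "rz": 0, "claw": 1}, {"x": 0.95, "y": -0.2, "z": 0, "rx": 0, "ry": 0, "rz": 0, "claw": 1}, {"x": 0.95, "y": -0.2, "z": 0, "rx": 0, "ry": 0, "rz": 0, "claw": 1}, {"x": 0.95, "y": -0.2, "z": 0, "rx": 0, "ry": 0, "rz": 0, "claw": 1}, {"x": 0.95, "y": -0.2, "z": 0, "rx": 0, "ry": 0, "rz": 0, "claw": 1}]}}

```text
time: 0.93
ee_pos: [0.5292, -0.3167, 0.2309]
tcp_rot: [[0.921, 0.39, -0.001], [0.39, -0.921, 0.0], [-0.0, -0.001, -1.0]]
wrist_force: [-0.4, -1.0, 0.2]
finger_gap: 0.0853
gripper_force: 0.0
```

Call:
{"op": "drive_tool", "data": {"series": [{"x": 0, "y": 0, "z": 0.1, "rx": 0, "ry": 0, "rz": -1, "claw": 1}, {"x": 0, "y": 0, "z": 0.1, "rx": 0, "ry": 0, "rz": -1, "claw": 1}, {"x": 0, "y": 0, "z": 0.1, "rx": 0, "ry": 0, "rz": -1, "claw": 1}, {"x": 0, "y": 0, "z": 0.1, "rx": 0, "ry": 0, "rz": -1, "claw": 1}, {"x": 0, "y": 0, "z": 0.1, "rx": 0, "ry": 0, "rz": -1, "claw": 1}, {"x": 0, "y": 0, "z": 0.1, "rx": 0, "ry": 0, "rz": -1, "claw": 1}, {"x": 0, "y": 0, "z": 0.1, "rx": 0, "ry": 0, "rz": -1, "claw": 1}, {"x": 0, "y": 0, "z": 0.1, "rx": 0, "ry": 0, "rz": -1, "claw": 1}, {"x": 0, "y": 0, "z": 0.1, "rx": 0, "ry": 0, "rz": -1, "claw": 1}, {"x": 0, "y": 0, "z": 0.1, "rx": 0, "ry": 0, "rz": -1, "claw": 1}]}}

```text
time: 1.77
ee_pos: [0.5277, -0.318, 0.1905]
tcp_rot: [[0.358, 0.934, -0.001], [0.934, -0.358, 0.001], [0.0, -0.001, -1.0]]
wrist_force: [0.3, 0.2, 0.0]
finger_gap: 0.0855
gripper_force: 0.0
```

Call:
{"op": "drive_tool", "data": {"series": [{"x": 0, "y": 0, "z": 0.1, "rx": 0, "ry": 0, "rz": -1, "claw": 1}, {"x": 0, "y": 0, "z": 0.1, "rx": 0, "ry": 0, "rz": -1, "claw": 1}, {"x": 0, "y": 0, "z": 0.1, "rx": 0, "ry": 0, "rz": -1, "claw": 1}, {"x": 0, "y": 0, "z": 0.1, "rx": 0, "ry": 0, "rz": -1, "claw": 1}, {"x": 0, "y": 0, "z": 0.1, "rx": 0, "ry": 0, "rz": -1, "claw": 1}, {"x": 0, "y": 0, "z": 0.1, "rx": 0, "ry": 0, "rz": -1, "claw": 1}, {"x": 0, "y": 0, "z": 0.1, "rx": 0, "ry": 0, "rz": -1, "claw": 1}, {"x": 0, "y": 0, "z": 0.1, "rx": 0, "ry": 0, "rz": -1, "claw": 1}, {"x": 0, "y": 0, "z": 0.1, "rx": 0, "ry": 0, "rz": -1, "claw": 1}, {"x": 0, "y": 0, "z": 0.1, "rx": 0, "ry": 0, "rz": -1, "claw": 1}]}}

```text
time: 2.6
ee_pos: [0.5277, -0.318, 0.1505]
tcp_rot: [[-0.42, 0.907, -0.001], [0.907, 0.42, 0.001], [0.001, -0.001, -1.0]]
wrist_force: [-0.3, -0.0, 0.6]
finger_gap: 0.0857
gripper_force: 0.0
```

```bash
python3 -c "from g import *; go(.5657,-.2892,.005,114.7)"
```

```text
t 2.6 p [ 527.7 -318.   150.5] yaw 114.86 zax [-9.e-04  7.e-04 -1.e+00] F [-0.3 -0.   0.6] M [-0.03  0.02 -0.02] gap 0.0857 0.0
shift units (in present tool axes) [0.25  1.167 3.637] turn units [-0.007 -0.013  0.036]
```

Call:
{"op": "drive_tool", "data": {"series": [{"x": 0.08, "y": 0.4, "z": 0.3, "rx": 0, "ry": 0, "rz": 0, "claw": 1}, {"x": 0.09, "y": 0.4, "z": 0.5, "rx": 0, "ry": 0, "rz": 0, "claw": 1}, {"x": 0.08, "y": 0.37, "z": 0.5, "rx": 0, "ry": 0, "rz": 0.03, "claw": 1}, {"x": 0, "y": 0, "z": 0.5, "rx": 0, "ry": 0, "rz": 0, "claw": 1}, {"x": 0, "y": 0, "z": 0.5, "rx": 0, "ry": 0, "rz": 0, "claw": 1}, {"x": 0, "y": 0, "z": 0.5, "rx": 0, "ry": 0, "rz": 0, "claw": 1}, {"x": 0, "y": 0, "z": 0.4, "rx": 0, "ry": 0, "rz": 0, "claw": 1}, {"x": 0, "y": 0, "z": 0.3, "rx": 0, "ry": 0, "rz": 0, "claw": 1}, {"x": 0, "y": 0, "z": 0.14, "rx": 0, "ry": 0, "rz": 0, "claw": 1}, {"x": 0, "y": 0, "z": 0, "rx": 0, "ry": 0, "rz": 0, "claw": 1}]}}

```text
time: 3.43
ee_pos: [0.5653, -0.289, 0.004]
tcp_rot: [[-0.415, 0.91, -0.002], [0.91, 0.415, 0.002], [0.002, -0.002, -1.0]]
wrist_force: [-0.7, -0.6, 0.7]
finger_gap: 0.0854
gripper_force: 0.0
```

Call:
{"op": "drive_tool", "data": {"series": [{"x": 0, "y": 0, "z": 0, "rx": 0, "ry": 0, "rz": 0, "claw": -1}, {"x": 0, "y": 0, "z": 0, "rx": 0, "ry": 0, "rz": 0, "claw": -1}, {"x": 0, "y": 0, "z": 0, "rx": 0, "ry": 0, "rz": 0, "claw": -1}, {"x": 0, "y": 0, "z": 0, "rx": 0, "ry": 0, "rz": 0, "claw": -1}, {"x": 0, "y": 0, "z": 0, "rx": 0, "ry": 0, "rz": 0, "claw": -1}, {"x": 0, "y": 0, "z": 0, "rx": 0, "ry": 0, "rz": 0, "claw": -1}, {"x": 0, "y": 0, "z": 0, "rx": 0, "ry": 0, "rz": 0, "claw": -1}, {"x": 0, "y": 0, "z": 0, "rx": 0, "ry": 0, "rz": 0, "claw": -1}, {"x": 0, "y": 0, "z": 0, "rx": 0, "ry": 0, "rz": 0, "claw": -1}, {"x": 0, "y": 0, "z": 0, "rx": 0, "ry": 0, "rz": 0, "claw": -1}]}}

```text
time: 4.27
ee_pos: [0.5668, -0.2901, 0.0068]
tcp_rot: [[-0.415, 0.91, 0.001], [0.91, 0.415, -0.001], [-0.002, 0.001, -1.0]]
wrist_force: [-0.8, 0.5, 6.7]
finger_gap: 0.0266
gripper_force: 63.4
```

Run:
```python
from g import *
go(.5657,-.2892,.005,114.7)
p,d=camera("top");P=cloud("top",d);m=np.zeros((480,640),np.uint8);z=P[...,2];m[255:335,395:470]=((z>.014)&(z<.035))[255:335,395:470]
k,l,st,_=cv2.connectedComponentsWithStats(m);i=1+st[1:,4].argmax();q=P[l==i]
print(st[i],cv2.minAreaRect(q[:,:2].astype(np.float32)*1000))
```

```text
t 4.27 p [ 566.8 -290.1    6.8] yaw 114.5 zax [ 0.0012 -0.0011 -1.    ] F [-0.8  0.5  6.7] M [0.08 0.31 0.12] gap 0.0266 63.4
shift units (in present tool axes) [ 0.033 -0.017  0.045] turn units [ 0.008  0.019 -0.043]
[ 402  263   68   67 2843] ((536.6336669921875, -226.05032348632812), (90.09431457519531, 132.6151885986328), 24.538822174072266)
```

Call:
{"op": "drive_tool", "data": {"series": [{"x": 0, "y": 0, "z": -0.1, "rx": 0, "ry": 0, "rz": 0, "claw": -1}, {"x": 0, "y": 0, "z": -0.2, "rx": 0, "ry": 0, "rz": 0, "claw": -1}, {"x": 0, "y": 0, "z": -0.3, "rx": 0, "ry": 0, "rz": 0, "claw": -1}, {"x": 0, "y": 0, "z": -0.3, "rx": 0, "ry": 0, "rz": 0.4, "claw": -1}, {"x": 0, "y": 0, "z": -0.3, "rx": 0, "ry": 0, "rz": 0.7, "claw": -1}, {"x": 0, "y": 0, "z": -0.3, "rx": 0, "ry": 0, "rz": 0.7, "claw": -1}, {"x": 0, "y": 0, "z": -0.3, "rx": 0, "ry": 0, "rz": 0.7, "claw": -1}, {"x": 0, "y": 0, "z": -0.2, "rx": 0, "ry": 0, "rz": 0.7, "claw": -1}, {"x": 0, "y": 0, "z": -0.1, "rx": 0, "ry": 0, "rz": 0.7, "claw": -1}, {"x": 0, "y": 0, "z": 0, "rx": 0, "ry": 0, "rz": 0.7, "claw": -1}]}}

```text
time: 5.15
ee_pos: [0.5672, -0.2902, 0.0921]
tcp_rot: [[-0.057, 0.998, 0.002], [0.998, 0.057, -0.002], [-0.002, 0.002, -1.0]]
wrist_force: [0.3, 0.3, -2.0]
finger_gap: 0.0268
gripper_force: 62.5
```

Call:
{"op": "drive_tool", "data": {"series": [{"x": 0, "y": 0, "z": 0, "rx": 0, "ry": 0, "rz": 0.7, "claw": -1}, {"x": 0, "y": 0, "z": 0, "rx": 0, "ry": 0, "rz": 0.7, "claw": -1}, {"x": 0, "y": 0, "z": 0, "rx": 0, "ry": 0, "rz": 0.7, "claw": -1}, {"x": 0, "y": 0, "z": 0, "rx": 0, "ry": 0, "rz": 0.7, "claw": -1}, {"x": 0, "y": 0, "z": 0, "rx": 0, "ry": 0, "rz": 0.5, "claw": -1}, {"x": 0, "y": 0, "z": 0, "rx": 0, "ry": 0, "rz": 0, "claw": -1}, {"x": 0, "y": 0, "z": 0, "rx": 0, "ry": 0, "rz": 0, "claw": -1}, {"x": 0, "y": 0, "z": 0, "rx": 0, "ry": 0, "rz": 0, "claw": -1}, {"x": 0, "y": 0, "z": 0, "rx": 0, "ry": 0, "rz": 0, "claw": -1}, {"x": 0, "y": 0, "z": 0, "rx": 0, "ry": 0, "rz": 0, "claw": -1}]}}

```text
time: 5.98
ee_pos: [0.5663, -0.2897, 0.0898]
tcp_rot: [[0.203, 0.979, -0.0], [0.979, -0.203, -0.0], [-0.0, -0.0, -1.0]]
wrist_force: [0.1, -0.1, -2.8]
finger_gap: 0.0267
gripper_force: 62.5
```

```bash
python3 -c "from g import *; go(.5063,.0358,.060,78.4)"
```

```text
t 5.98 p [ 566.3 -289.7   89.8] yaw 78.31 zax [-1.e-04 -1.e-04 -1.e+00] F [ 0.1 -0.1 -2.8] M [-0.16  0.04 -0.01] gap 0.0267 62.5
shift units (in present tool axes) [ 7.664 -3.117  0.744] turn units [-0.001  0.001 -0.019]
```

Call:
{"op": "drive_tool", "data": {"series": [{"x": 0.3, "y": -0.12, "z": 0, "rx": 0, "ry": 0, "rz": 0, "claw": -1}, {"x": 0.7, "y": -0.28, "z": 0, "rx": 0, "ry": 0, "rz": 0, "claw": -1}, {"x": 0.9, "y": -0.37, "z": 0, "rx": 0, "ry": 0, "rz": 0, "claw": -1}, {"x": 0.9, "y": -0.37, "z": 0, "rx": 0, "ry": 0, "rz": 0, "claw": -1}, {"x": 0.9, "y": -0.37, "z": 0, "rx": 0, "ry": 0, "rz": 0, "claw": -1}, {"x": 0.9, "y": -0.37, "z": 0, "rx": 0, "ry": 0, "rz": 0, "claw": -1}, {"x": 0.9, "y": -0.37, "z": 0, "rx": 0, "ry": 0, "rz": 0, "claw": -1}, {"x": 0.9, "y": -0.37, "z": 0.1, "rx": 0, "ry": 0, "rz": 0, "claw": -1}, {"x": 0.7, "y": -0.28, "z": 0.2, "rx": 0, "ry": 0, "rz": 0, "claw": -1}, {"x": 0.3, "y": -0.12, "z": 0.2, "rx": 0, "ry": 0, "rz": 0, "claw": -1}]}}

```text
time: 6.82
ee_pos: [0.5061, 0.0289, 0.0698]
tcp_rot: [[0.199, 0.98, -0.001], [0.98, -0.199, 0.001], [0.001, -0.001, -1.0]]
wrist_force: [0.8, 0.6, -2.9]
finger_gap: 0.0265
gripper_force: 62.5
```

```bash
cat > see.py <<'E'
from g import *
def see(zlo,zhi,name):
    p,d=camera("top");cv2.imwrite(f"pics/{name}.png",p);P=cloud("top",d);z=P[...,2]
    u=np.array([np.cos(np.radians(78.45)),np.sin(np.radians(78.45))]);w=np.array([u[1],-u[0]]);M=np.array([.54615,.23075])
    X=(P[...,:2]-M)@w*1000;Y=(P[...,:2]-M)@u*1000+50
    m=(z>zlo)&(z<zhi)&(abs(X)<60)&(Y<-2)&(Y>-150)
    k,l,st,_=cv2.connectedComponentsWithStats(m.astype(np.uint8));i=1+st[1:,4].argmax();b=l==i
    print("block z quantiles",np.quantile(z[b],[.05,.5,.95]).round(4))
    A=np.c_[X[b],Y[b],np.ones(b.sum())];print("tilt mm/mm",np.linalg.lstsq(A,z[b]*1000,rcond=None)[0].round(4))
    for lo,hi in((-110,-90),(-90,-70),(-70,-50),(-50,-30)):
        s=b&(Y>lo)&(Y<hi)
        if s.sum()>20:print("Y",lo,hi,"x",X[s].min().round(1),X[s].max().round(1))
    s=b&(abs(X)<30);print("lead Y",Y[s].max().round(1))
    for nm,s in(("L",(X<-30)&(X>-75)),("R",(X>30)&(X<75))):
        for lo,hi in((10,40),(40,70),(70,95)):
            t=s&(z>.0475)&(z<.056)&(Y>lo)&(Y<hi);print(nm,lo,hi,X[t].min().round(1),X[t].max().round(1))
E
python3 - <<'E'
from see import *
go(.5063,.0358,.018,78.4)
see(.055,.11,"a1")
E
```

```text
t 6.82 p [506.1  28.9  69.8] yaw 78.53 zax [-6.0e-04  1.4e-03 -1.0e+00] F [ 0.8  0.6 -2.9] M [-0.14  0.05  0.06] gap 0.0265 62.5
shift units (in present tool axes) [ 0.169 -0.03   1.295] turn units [-0.01  -0.015  0.029]
block z quantiles [0.0856 0.0881 0.0909]
tilt mm/mm [ 8.00000e-04 -5.23000e-02  8.68089e+01]
Y -50 -30 x -42.7 14.9
lead Y -19.2
L 10 40 -68.1 -35.2
L 40 70 -67.9 -35.3
L 70 95 -68.1 -35.3
R 10 40 35.2 67.8
R 40 70 35.0 67.8
R 70 95 35.4 68.1
```

Call:
{"op": "drive_tool", "data": {"series": [{"x": 0.1, "y": -0.03, "z": 0.2, "rx": 0, "ry": 0.3, "rz": 0.02, "claw": -1}, {"x": 0, "y": 0, "z": 0.3, "rx": 0, "ry": 0.35, "rz": 0, "claw": -1}, {"x": 0, "y": 0, "z": 0.3, "rx": 0, "ry": 0, "rz": 0, "claw": -1}, {"x": 0, "y": 0, "z": 0.2, "rx": 0, "ry": 0, "rz": 0, "claw": -1}, {"x": 0, "y": 0, "z": 0.1, "rx": 0, "ry": 0, "rz": 0, "claw": -1}, {"x": 0, "y": 0, "z": 0.05, "rx": 0, "ry": 0, "rz": 0, "claw": -1}, {"x": 0, "y": 0, "z": 0, "rx": 0, "ry": 0, "rz": 0, "claw": -1}, {"x": 0, "y": 0, "z": 0, "rx": 0, "ry": 0, "rz": 0, "claw": -1}, {"x": 0, "y": 0, "z": 0, "rx": 0, "ry": 0, "rz": 0, "claw": -1}, {"x": 0, "y": 0, "z": 0, "rx": 0, "ry": 0, "rz": 0, "claw": -1}]}}

```text
time: 7.7
ee_pos: [0.5087, 0.0304, 0.0243]
tcp_rot: [[0.204, 0.979, 0.012], [0.978, -0.204, 0.051], [0.052, 0.001, -0.999]]
wrist_force: [0.3, -0.7, -0.6]
finger_gap: 0.0267
gripper_force: 62.5
```

Run:
```python
from see import *
go(.5063,.0358,.018,78.45)
see(.030,.056,"a2")
p,d=camera("scene");cv2.imwrite("pics/s2.png",cv2.resize(p[140:290,250:500],None,fx=3,fy=3,interpolation=cv2.INTER_CUBIC))
```

```text
t 7.7 p [508.7  30.4  24.3] yaw 78.2 zax [ 0.0118  0.0507 -0.9986] F [ 0.3 -0.7 -0.6] M [-0.16  0.07 -0.03] gap 0.0267 62.5
shift units (in present tool axes) [ 0.112 -0.086  0.162] turn units [ 0.016 -0.65  -0.054]
block z quantiles [0.0458 0.0489 0.0518]
tilt mm/mm [2.80000e-03 3.84000e-02 5.04227e+01]
Y -70 -50 x -40.9 48.8
Y -50 -30 x -40.8 48.8
lead Y -18.1
L 10 40 -68.1 -35.2
L 40 70 -68.0 -35.2
L 70 95 -68.2 -35.2
R 10 40 35.2 68.1
R 40 70 35.2 67.8
R 70 95 35.1 68.1
```

View pics/s2.png

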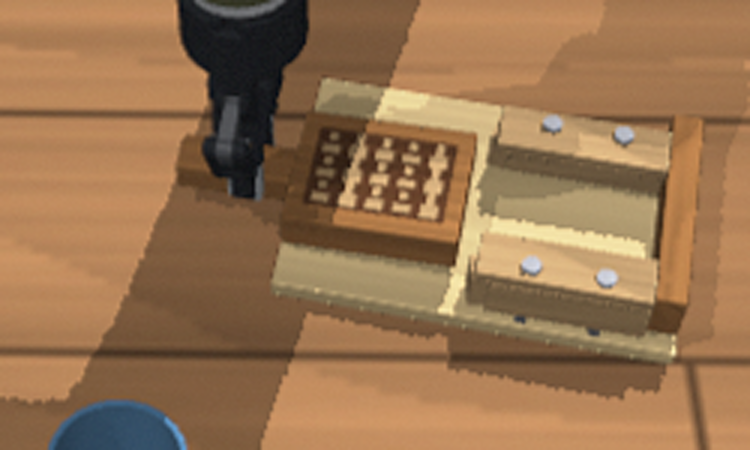

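The scene crop shows the block above the apron, leading end at about (465,190), slightly nose up, with the mouth at about (490,200). The top-view edges put it about 4 mm right of the channel middle, so I'll correct that and lower.

Call:
{"op": "drive_tool", "data": {"series": [{"x": 0, "y": -0.05, "z": 0, "rx": 0, "ry": -0.24, "rz": -0.03, "claw": -1}, {"x": 0.05, "y": -0.05, "z": 0, "rx": 0, "ry": -0.2, "rz": -0.025, "claw": -1}, {"x": 0, "y": 0, "z": 0.04, "rx": 0, "ry": 0, "rz": 0, "claw": -1}, {"x": 0, "y": 0, "z": 0.04, "rx": 0, "ry": 0, "rz": 0, "claw": -1}, {"x": 0, "y": 0, "z": 0.02, "rx": 0, "ry": 0, "rz": 0, "claw": -1}, {"x": 0, "y": 0, "z": 0, "rx": 0, "ry": 0, "rz": 0, "claw": -1}, {"x": 0, "y": 0, "z": 0, "rx": 0, "ry": 0, "rz": 0, "claw": -1}, {"x": 0, "y": 0, "z": 0, "rx": 0, "ry": 0, "rz": 0, "claw": -1}, {"x": 0, "y": 0, "z": 0, "rx": 0, "ry": 0, "rz": 0, "claw": -1}, {"x": 0, "y": 0, "z": 0, "rx": 0, "ry": 0, "rz": 0, "claw": -1}]}}

```text
time: 8.63
ee_pos: [0.5047, 0.0332, 0.0198]
tcp_rot: [[0.2, 0.98, 0.004], [0.98, -0.2, 0.016], [0.017, 0.0, -1.0]]
wrist_force: [-0.6, -0.1, -2.0]
finger_gap: 0.0264
gripper_force: 62.5
```

Run:
```python
from see import *
go(.5063,.0358,.018,78.45)
see(.030,.056,"a3")
```

```text
t 8.63 p [504.7  33.2  19.8] yaw 78.44 zax [ 0.0037  0.0163 -0.9999] F [-0.6 -0.1 -2. ] M [-0.16  0.05  0.03] gap 0.0264 62.5
shift units (in present tool axes) [0.072 0.025 0.047] turn units [ 0.004 -0.209 -0.003]
block z quantiles [0.0374 0.0404 0.0433]
tilt mm/mm [ 2.00000e-04 -4.67000e-02  3.90716e+01]
Y -50 -30 x -45.6 43.9
lead Y -15.3
L 10 40 -68.1 -35.2
L 40 70 -67.9 -35.2
L 70 95 -68.0 -35.3
R 10 40 35.1 68.2
R 40 70 35.1 68.0
R 70 95 35.1 68.1
```

```bash
cat > tilt.py <<'E'
from g import *
def tilt():
    p,d=camera("scene");P=cloud("scene",d);z=P[...,2]
    a=np.radians(78.45);u=np.array([np.cos(a),np.sin(a)]);w=np.array([u[1],-u[0]]);M=np.array([.54615,.23075])
    X=(P[...,:2]-M)@w*1000;Y=(P[...,:2]-M)@u*1000+50
    def fit(m,t):
        A=np.c_[X[m],Y[m]-Y[m].mean(),np.ones(m.sum())]
        b=z[m]*1000;k=np.ones(len(b),bool)
        for _ in range(4):
            c=np.linalg.lstsq(A[k],b[k],rcond=None)[0];r=b-A@c;k=abs(r)<2*r[k].std()
        print(t,m.sum(),"slope x,y, mean z",c.round(4),"Ymean",Y[m].mean().round(1),"std",r[k].std().round(2),"Ymax",np.quantile(Y[m],.995).round(1))
    fit((abs(X)<38)&(Y>-125)&(Y<-18)&(z>.03)&(z<.06),"block")
    fit((abs(X)>35)&(abs(X)<65)&(Y>0)&(Y<100)&(z>.046)&(z<.058),"lips")
E
python3 -c "from tilt import *;tilt()"
```

```text
block 1747 slope x,y, mean z [-4.10000e-03  1.42000e-02  4.30757e+01] Ymean -70.9 std 1.29 Ymax -18.7
lips 1442 slope x,y, mean z [-1.00000e-03  4.10000e-03  5.23397e+01] Ymean 50.2 std 1.42 Ymax 99.6
```

Call:
{"op": "drive_tool", "data": {"series": [{"x": 0, "y": 0.02, "z": 0.02, "rx": 0, "ry": -0.12, "rz": 0, "claw": -1}, {"x": 0, "y": 0, "z": 0.015, "rx": 0, "ry": 0, "rz": 0, "claw": -1}, {"x": 0, "y": 0, "z": 0.015, "rx": 0, "ry": 0, "rz": 0, "claw": -1}, {"x": 0, "y": 0, "z": 0, "rx": 0, "ry": 0, "rz": 0, "claw": -1}, {"x": 0, "y": 0, "z": 0, "rx": 0, "ry": 0, "rz": 0, "claw": -1}, {"x": 0, "y": 0, "z": 0, "rx": 0, "ry": 0, "rz": 0, "claw": -1}, {"x": 0, "y": 0, "z": 0, "rx": 0, "ry": 0, "rz": 0, "claw": -1}, {"x": 0, "y": 0, "z": 0, "rx": 0, "ry": 0, "rz": 0, "claw": -1}, {"x": 0, "y": 0, "z": 0, "rx": 0, "ry": 0, "rz": 0, "claw": -1}, {"x": 0, "y": 0, "z": 0, "rx": 0, "ry": 0, "rz": 0, "claw": -1}]}}

```text
time: 9.57
ee_pos: [0.5057, 0.0329, 0.0186]
tcp_rot: [[0.2, 0.98, 0.002], [0.98, -0.2, 0.006], [0.007, 0.001, -1.0]]
wrist_force: [-1.7, -1.1, 5.7]
finger_gap: 0.0268
gripper_force: 63.5
```

```bash
python3 -c "
from see import *
from tilt import *
go(.5063,.0358,.018,78.45);see(.030,.056,'a4');tilt()"
```

```text
t 9.57 p [505.7  32.9  18.6] yaw 78.44 zax [ 0.0023  0.0064 -1.    ] F [-1.7 -1.1  5.7] M [-0.26  0.55  0.05] gap 0.0268 63.5
shift units (in present tool axes) [0.074 0.001 0.015] turn units [ 0.012 -0.084 -0.002]
block z quantiles [0.0356 0.0386 0.0412]
tilt mm/mm [ 2.40000e-03 -5.30000e-02  3.71148e+01]
Y -50 -30 x -44.2 43.8
lead Y -15.1
L 10 40 -68.1 -35.3
L 40 70 -67.9 -35.2
L 70 95 -68.2 -35.3
R 10 40 35.3 68.1
R 40 70 35.2 68.0
R 70 95 35.3 67.9
block 1738 slope x,y, mean z [-1.40000e-03  1.40000e-02  4.15312e+01] Ymean -70.7 std 1.38 Ymax -18.6
lips 1467 slope x,y, mean z [-1.40000e-03 -8.00000e-04  5.24833e+01] Ymean 50.0 std 1.42 Ymax 99.6
```

Call:
{"op": "drive_tool", "data": {"series": [{"x": 0, "y": 0, "z": 0, "rx": 0, "ry": 0, "rz": 0, "claw": -0.2}, {"x": 0, "y": 0, "z": 0, "rx": 0, "ry": 0, "rz": 0, "claw": -0.2}, {"x": 0, "y": 0, "z": 0, "rx": 0, "ry": 0, "rz": 0, "claw": -0.2}, {"x": 0, "y": 0, "z": -0.01, "rx": 0, "ry": -0.08, "rz": 0, "claw": -0.2}, {"x": 0, "y": 0, "z": 0, "rx": 0, "ry": 0, "rz": 0, "claw": -0.2}, {"x": 0, "y": 0, "z": 0, "rx": 0, "ry": 0, "rz": 0, "claw": -1}, {"x": 0, "y": 0, "z": 0, "rx": 0, "ry": 0, "rz": 0, "claw": -1}, {"x": 0, "y": 0, "z": 0, "rx": 0, "ry": 0, "rz": 0, "claw": -1}, {"x": 0, "y": 0, "z": 0, "rx": 0, "ry": 0, "rz": 0, "claw": -1}, {"x": 0, "y": 0, "z": 0, "rx": 0, "ry": 0, "rz": 0, "claw": -1}]}}

```text
time: 10.5
ee_pos: [0.5055, 0.0332, 0.0184]
tcp_rot: [[0.2, 0.98, 0.001], [0.98, -0.2, 0.001], [0.001, 0.0, -1.0]]
wrist_force: [-1.5, 1.1, 4.6]
finger_gap: 0.0265
gripper_force: 60.9
```

```bash
python3 -c "
from see import *
from tilt import *
go(.5063,.0358,.018,78.45);see(.030,.056,'a5');tilt()"
```

```text
t 10.5 p [505.5  33.2  18.4] yaw 78.45 zax [ 6.e-04  9.e-04 -1.e+00] F [-1.5  1.1  4.6] M [0.25 0.15 0.02] gap 0.0265 60.9
shift units (in present tool axes) [0.066 0.006 0.009] turn units [ 0.005 -0.013  0.001]
block z quantiles [0.0348 0.0376 0.0404]
tilt mm/mm [ 5.30000e-03 -2.68000e-02  3.69428e+01]
Y -50 -30 x -44.2 3.1
lead Y -15.4
L 10 40 -68.0 -35.3
L 40 70 -68.0 -35.4
L 70 95 -68.1 -35.2
R 10 40 35.1 68.1
R 40 70 35.0 67.8
R 70 95 35.3 67.8
block 1736 slope x,y, mean z [-1.70000e-03  6.80000e-03  4.11317e+01] Ymean -70.8 std 1.37 Ymax -18.6
lips 1443 slope x,y, mean z [-2.00000e-03  2.00000e-04  5.24557e+01] Ymean 50.3 std 1.47 Ymax 99.5
```

Call:
{"op": "drive_tool", "data": {"series": [{"x": 0, "y": 0, "z": -0.015, "rx": 0, "ry": 0, "rz": 0, "claw": -1}, {"x": 0.05, "y": 0, "z": 0, "rx": 0, "ry": 0, "rz": 0, "claw": -1}, {"x": 0.06, "y": 0, "z": 0, "rx": 0, "ry": 0, "rz": 0, "claw": -1}, {"x": 0.06, "y": 0, "z": 0, "rx": 0, "ry": 0, "rz": 0, "claw": -1}, {"x": 0.06, "y": 0, "z": 0, "rx": 0, "ry": 0, "rz": 0, "claw": -1}, {"x": 0.06, "y": 0, "z": 0, "rx": 0, "ry": 0, "rz": 0, "claw": -1}, {"x": 0.06, "y": 0, "z": 0, "rx": 0, "ry": 0, "rz": 0, "claw": -1}, {"x": 0.05, "y": 0, "z": 0, "rx": 0, "ry": 0, "rz": 0, "claw": -1}, {"x": 0, "y": 0, "z": 0, "rx": 0, "ry": 0, "rz": 0, "claw": -1}, {"x": 0, "y": 0, "z": 0, "rx": 0, "ry": 0, "rz": 0, "claw": -1}]}}

```text
time: 11.43
ee_pos: [0.5085, 0.0492, 0.0187]
tcp_rot: [[0.2, 0.98, 0.0], [0.98, -0.2, 0.001], [0.001, -0.0, -1.0]]
wrist_force: [0.5, 1.0, -1.9]
finger_gap: 0.0267
gripper_force: 60.2
```

```bash
python3 -c "
from see import *
go(.5063,.0358,.018,78.45);see(.030,.056,'a6')"
```

```text
t 11.43 p [508.5  49.2  18.7] yaw 78.48 zax [ 0.     0.001 -1.   ] F [ 0.5  1.  -1.9] M [ 0.03 -0.02  0.01] gap 0.0267 60.2
shift units (in present tool axes) [-0.339  0.013  0.016] turn units [-0.002 -0.012  0.007]
block z quantiles [0.0467 0.0481 0.0512]
tilt mm/mm [-0.0676 -0.1318 44.8594]Traceback (most recent call last):
  File "<string>", line 3, in <module>
    go(.5063,.0358,.018,78.45);see(.030,.056,'a6')
                               ~~~^^^^^^^^^^^^^^^^
  File "see.py", line 13, in see
    s=b&(abs(X)<30);print("lead Y",Y[s].max().round(1))
                                   ~~~~~~~~^^
    return umr_maximum(a, axis, None, out, keepdims, initial, where)
ValueError: zero-size array to reduction operation maximum which has no identity
```

Call:
{"op": "drive_tool", "data": {"series": [{"x": 0.06, "y": 0.005, "z": 0, "rx": 0, "ry": 0, "rz": 0, "claw": -1}, {"x": 0.06, "y": 0, "z": 0, "rx": 0, "ry": 0, "rz": 0, "claw": -1}, {"x": 0.06, "y": 0, "z": 0, "rx": 0, "ry": 0, "rz": 0, "claw": -1}, {"x": 0.06, "y": 0, "z": 0, "rx": 0, "ry": 0, "rz": 0, "claw": -1}, {"x": 0.06, "y": 0, "z": 0, "rx": 0, "ry": 0, "rz": 0, "claw": -1}, {"x": 0.06, "y": 0, "z": 0, "rx": 0, "ry": 0, "rz": 0, "claw": -1}, {"x": 0.06, "y": 0, "z": 0, "rx": 0, "ry": 0, "rz": 0, "claw": -1}, {"x": 0.06, "y": 0, "z": 0, "rx": 0, "ry": 0, "rz": 0, "claw": -1}, {"x": 0, "y": 0, "z": 0, "rx": 0, "ry": 0, "rz": 0, "claw": -1}, {"x": 0, "y": 0, "z": 0, "rx": 0, "ry": 0, "rz": 0, "claw": -1}]}}

```text
time: 12.32
ee_pos: [0.5127, 0.0678, 0.0188]
tcp_rot: [[0.2, 0.98, 0.0], [0.98, -0.2, 0.001], [0.001, 0.0, -1.0]]
wrist_force: [-0.1, 0.1, -1.7]
finger_gap: 0.0264
gripper_force: 60.2
```

```bash
python3 -c "
from g import *
go(.5063,.0358,.018,78.45)"
```

```text
t 12.32 p [512.7  67.8  18.8] yaw 78.47 zax [ 3.e-04  8.e-04 -1.e+00] F [-0.1  0.1 -1.7] M [-0.07 -0.03  0.01] gap 0.0264 60.2
shift units (in present tool axes) [-0.816  0.003  0.019] turn units [ 0.002 -0.01   0.004]
```

Call:
{"op": "drive_tool", "data": {"series": [{"x": 0.08, "y": 0, "z": 0, "rx": 0, "ry": 0, "rz": 0, "claw": -1}, {"x": 0.1, "y": 0, "z": 0, "rx": 0, "ry": 0, "rz": 0, "claw": -1}, {"x": 0.1, "y": 0, "z": 0, "rx": 0, "ry": 0, "rz": 0, "claw": -1}, {"x": 0.1, "y": 0, "z": 0, "rx": 0, "ry": 0, "rz": 0, "claw": -1}, {"x": 0.1, "y": 0, "z": 0, "rx": 0, "ry": 0, "rz": 0, "claw": -1}, {"x": 0.1, "y": 0, "z": 0, "rx": 0, "ry": 0, "rz": 0, "claw": -1}, {"x": 0.1, "y": 0, "z": 0, "rx": 0, "ry": 0, "rz": 0, "claw": -1}, {"x": 0.1, "y": 0, "z": 0, "rx": 0, "ry": 0, "rz": 0, "claw": -1}, {"x": 0.1, "y": 0, "z": 0, "rx": 0, "ry": 0, "rz": 0, "claw": -1}, {"x": 0, "y": 0, "z": 0, "rx": 0, "ry": 0, "rz": 0, "claw": -1}]}}

```text
time: 13.15
ee_pos: [0.5199, 0.1029, 0.0189]
tcp_rot: [[0.199, 0.98, 0.001], [0.98, -0.199, 0.001], [0.001, 0.0, -1.0]]
wrist_force: [-0.2, 0.2, -1.9]
finger_gap: 0.0268
gripper_force: 60.2
```

```bash
python3 -c "
from g import *
go(.5063,.0358,.018,78.45)"
```

```text
t 13.15 p [519.9 102.9  18.9] yaw 78.5 zax [ 6.e-04  1.e-03 -1.e+00] F [-0.2  0.2 -1.9] M [-0.09  0.07 -0.  ] gap 0.0268 60.2
shift units (in present tool axes) [-1.711  0.     0.02 ] turn units [ 0.004 -0.014  0.01 ]
```

Sliding freely. The leading end is at about 56 mm, so roughly 49 mm remain to the stop.

Call:
{"op": "drive_tool", "data": {"series": [{"x": 0.08, "y": 0, "z": 0, "rx": 0, "ry": 0, "rz": 0, "claw": -1}, {"x": 0.1, "y": 0, "z": 0, "rx": 0, "ry": 0, "rz": 0, "claw": -1}, {"x": 0.1, "y": 0, "z": 0, "rx": 0, "ry": 0, "rz": 0, "claw": -1}, {"x": 0.1, "y": 0, "z": 0, "rx": 0, "ry": 0, "rz": 0, "claw": -1}, {"x": 0.1, "y": 0, "z": 0, "rx": 0, "ry": 0, "rz": 0, "claw": -1}, {"x": 0.1, "y": 0, "z": 0, "rx": 0, "ry": 0, "rz": 0, "claw": -1}, {"x": 0.1, "y": 0, "z": 0, "rx": 0, "ry": 0, "rz": 0, "claw": -1}, {"x": 0.1, "y": 0, "z": 0, "rx": 0, "ry": 0, "rz": 0, "claw": -1}, {"x": 0.1, "y": 0, "z": 0, "rx": 0, "ry": 0, "rz": 0, "claw": -1}, {"x": 0.1, "y": 0, "z": 0, "rx": 0, "ry": 0, "rz": 0, "claw": -1}]}}

```text
time: 13.98
ee_pos: [0.5276, 0.1409, 0.0188]
tcp_rot: [[0.2, 0.98, 0.0], [0.98, -0.2, 0.001], [0.001, 0.0, -1.0]]
wrist_force: [-0.4, 0.4, -2.5]
finger_gap: 0.0267
gripper_force: 60.2
```

Call:
{"op": "drive_tool", "data": {"series": [{"x": 0.04, "y": 0, "z": 0, "rx": 0, "ry": 0, "rz": 0, "claw": -1}, {"x": 0.03, "y": 0, "z": 0, "rx": 0, "ry": 0, "rz": 0, "claw": -1}, {"x": 0.03, "y": 0, "z": 0, "rx": 0, "ry": 0, "rz": 0, "claw": -1}, {"x": 0.02, "y": 0, "z": 0, "rx": 0, "ry": 0, "rz": 0, "claw": -1}, {"x": 0.02, "y": 0, "z": 0, "rx": 0, "ry": 0, "rz": 0, "claw": -1}, {"x": 0, "y": 0, "z": 0, "rx": 0, "ry": 0, "rz": 0, "claw": -1}, {"x": 0, "y": 0, "z": 0, "rx": 0, "ry": 0, "rz": 0, "claw": -1}, {"x": 0, "y": 0, "z": 0, "rx": 0, "ry": 0, "rz": 0, "claw": -1}, {"x": 0, "y": 0, "z": 0, "rx": 0, "ry": 0, "rz": 0, "claw": -1}, {"x": 0, "y": 0, "z": 0, "rx": 0, "ry": 0, "rz": 0, "claw": -1}]}}

```text
time: 14.82
ee_pos: [0.5287, 0.1459, 0.0189]
tcp_rot: [[0.2, 0.98, 0.0], [0.98, -0.2, 0.001], [0.001, 0.0, -1.0]]
wrist_force: [0.0, -0.2, -1.7]
finger_gap: 0.0268
gripper_force: 60.2
```

```bash
python3 -c "
from g import *
go(.5063,.0358,.018,78.45)"
```

```text
t 14.82 p [528.7 145.9  18.9] yaw 78.45 zax [ 3.e-04  7.e-04 -1.e+00] F [ 0.  -0.2 -1.7] M [-0.12  0.09 -0.03] gap 0.0268 60.2
shift units (in present tool axes) [-2.809  0.003  0.02 ] turn units [ 0.002 -0.009 -0.001]
```

Call:
{"op": "drive_tool", "data": {"series": [{"x": 0.015, "y": 0, "z": 0, "rx": 0, "ry": 0, "rz": 0, "claw": -1}, {"x": 0.015, "y": 0, "z": 0, "rx": 0, "ry": 0, "rz": 0, "claw": -1}, {"x": 0.015, "y": 0, "z": 0, "rx": 0, "ry": 0, "rz": 0, "claw": -1}, {"x": 0.015, "y": 0, "z": 0, "rx": 0, "ry": 0, "rz": 0, "claw": -1}, {"x": 0.01, "y": 0, "z": 0, "rx": 0, "ry": 0, "rz": 0, "claw": -1}, {"x": 0.01, "y": 0, "z": 0, "rx": 0, "ry": 0, "rz": 0, "claw": -1}, {"x": 0, "y": 0, "z": 0, "rx": 0, "ry": 0, "rz": 0, "claw": -1}, {"x": 0, "y": 0, "z": 0, "rx": 0, "ry": 0, "rz": 0, "claw": -1}, {"x": 0, "y": 0, "z": 0, "rx": 0, "ry": 0, "rz": 0, "claw": -1}, {"x": 0, "y": 0, "z": 0, "rx": 0, "ry": 0, "rz": 0, "claw": -1}]}}

```text
time: 15.65
ee_pos: [0.5292, 0.1482, 0.0188]
tcp_rot: [[0.201, 0.98, 0.0], [0.98, -0.201, -0.001], [-0.001, 0.0, -1.0]]
wrist_force: [-0.8, -4.9, -1.4]
finger_gap: 0.0264
gripper_force: 60.2
```

```bash
python3 -c "
from g import *
go(.5063,.0358,.018,78.45)
p,d=camera('top');cv2.imwrite('pics/t7.png',cv2.resize(p[235:365,150:290],None,fx=4,fy=4,interpolation=cv2.INTER_CUBIC))"
```

```text
t 15.65 p [529.2 148.2  18.8] yaw 78.42 zax [ 0.     -0.0011 -1.    ] F [-0.8 -4.9 -1.4] M [-1.03  0.05  0.14] gap 0.0264 60.2
shift units (in present tool axes) [-2.869  0.003  0.023] turn units [ 0.003  0.013 -0.006]
```

View pics/t7.png

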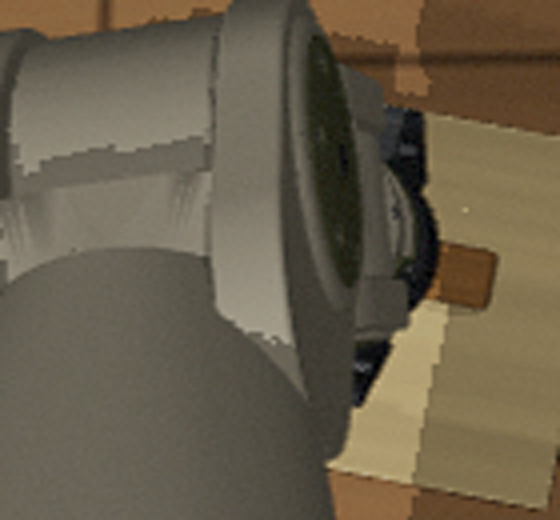

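The arm hides the channel in this view; only the handle end at about (470,275) shows. A contact of about 5 N has appeared, so I'll check from the scene camera whether the block is home.

```bash
python3 -c "
from g import *
p,d=camera('scene');cv2.imwrite('pics/s8.png',cv2.resize(p[160:270,350:500],None,fx=5,fy=5,interpolation=cv2.INTER_CUBIC))"
```

```text
(no output)
```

View pics/s8.png

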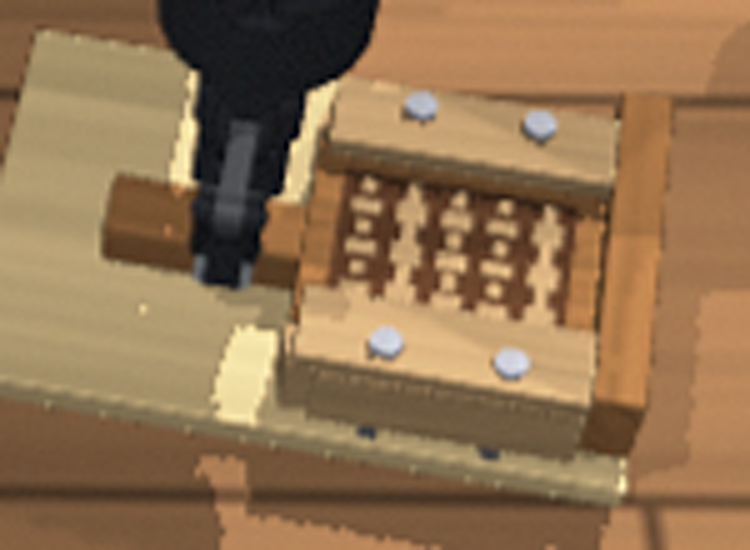

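The scene crop shows the block under both lips, with its leading edge meeting the stop bar at about (605,250). A small extra nudge will confirm it.

Call:
{"op": "drive_tool", "data": {"series": [{"x": 0.01, "y": 0, "z": 0, "rx": 0, "ry": 0, "rz": 0, "claw": -1}, {"x": 0.01, "y": 0, "z": 0, "rx": 0, "ry": 0, "rz": 0, "claw": -1}, {"x": 0, "y": 0, "z": 0, "rx": 0, "ry": 0, "rz": 0, "claw": -1}, {"x": 0, "y": 0, "z": 0, "rx": 0, "ry": 0, "rz": 0, "claw": -1}, {"x": 0, "y": 0, "z": 0, "rx": 0, "ry": 0, "rz": 0, "claw": -1}, {"x": 0, "y": 0, "z": 0, "rx": 0, "ry": 0, "rz": 0, "claw": -1}, {"x": 0, "y": 0, "z": 0, "rx": 0, "ry": 0, "rz": 0, "claw": -1}, {"x": 0, "y": 0, "z": 0, "rx": 0, "ry": 0, "rz": 0, "claw": -1}, {"x": 0, "y": 0, "z": 0, "rx": 0, "ry": 0, "rz": 0, "claw": -1}, {"x": 0, "y": 0, "z": 0, "rx": 0, "ry": 0, "rz": 0, "claw": -1}]}}

```text
time: 16.58
ee_pos: [0.5292, 0.1482, 0.0187]
tcp_rot: [[0.201, 0.98, -0.0], [0.98, -0.201, -0.003], [-0.003, 0.0, -1.0]]
wrist_force: [-0.7, -8.0, -1.2]
finger_gap: 0.0266
gripper_force: 60.3
```

```bash
python3 -c "
from g import *
go(.5063,.0358,.018,78.45)"
```

```text
t 16.58 p [529.2 148.2  18.7] yaw 78.39 zax [-4.0e-04 -2.6e-03 -1.0e+00] F [-0.7 -8.  -1.2] M [-1.5   0.14  0.13] gap 0.0266 60.3
shift units (in present tool axes) [-2.868  0.005  0.026] turn units [ 0.002  0.032 -0.013]
```

Call:
{"op": "drive_tool", "data": {"series": [{"x": -0.02, "y": 0, "z": 0, "rx": 0, "ry": 0, "rz": 0, "claw": -1}, {"x": 0, "y": 0, "z": 0, "rx": 0, "ry": 0, "rz": 0, "claw": -0.1}, {"x": 0, "y": 0, "z": 0, "rx": 0, "ry": 0, "rz": 0, "claw": 0.1}, {"x": 0, "y": 0, "z": 0, "rx": 0, "ry": 0, "rz": 0, "claw": 0.1}, {"x": 0, "y": 0, "z": 0, "rx": 0, "ry": 0, "rz": 0, "claw": 0.1}, {"x": 0, "y": 0, "z": 0, "rx": 0, "ry": 0, "rz": 0, "claw": 0.1}, {"x": 0, "y": 0, "z": -0.1, "rx": 0, "ry": 0, "rz": 0, "claw": 0.1}, {"x": 0, "y": 0, "z": -0.3, "rx": 0, "ry": 0, "rz": 0, "claw": 0.1}, {"x": 0, "y": 0, "z": -0.5, "rx": 0, "ry": 0, "rz": 0, "claw": 0.1}, {"x": 0, "y": 0, "z": -0.6, "rx": 0, "ry": 0, "rz": 0, "claw": 0.1}]}}

```text
time: 17.42
ee_pos: [0.528, 0.149, 0.0785]
tcp_rot: [[0.2, 0.98, -0.003], [0.98, -0.2, 0.0], [-0.0, -0.003, -1.0]]
wrist_force: [0.4, 1.1, -0.5]
finger_gap: 0.047
gripper_force: 0.0
```

Call:
{"op": "drive_tool", "data": {"series": [{"x": -0.2, "y": 0, "z": -0.7, "rx": 0, "ry": 0, "rz": 0, "claw": 0.1}, {"x": -0.6, "y": 0, "z": -0.7, "rx": 0, "ry": 0, "rz": 0, "claw": 0.1}, {"x": -0.7, "y": 0, "z": -0.6, "rx": 0, "ry": 0, "rz": 0, "claw": 0.1}, {"x": -0.9, "y": 0, "z": 0, "rx": 0, "ry": 0, "rz": 0, "claw": 0.1}, {"x": -0.9, "y": 0, "z": 0, "rx": 0, "ry": 0, "rz": 0, "claw": 0.1}, {"x": -0.9, "y": 0, "z": 0, "rx": 0, "ry": 0, "rz": 0, "claw": 0.1}, {"x": -0.9, "y": 0, "z": 0, "rx": 0, "ry": 0, "rz": 0, "claw": 0.1}, {"x": -0.9, "y": 0, "z": 0, "rx": 0, "ry": 0, "rz": 0, "claw": 0.1}, {"x": -0.5, "y": 0, "z": 0, "rx": 0, "ry": 0, "rz": 0, "claw": 0.1}, {"x": 0, "y": 0, "z": 0, "rx": 0, "ry": 0, "rz": 0, "claw": 0.1}]}}

```text
time: 18.25
ee_pos: [0.4769, -0.1092, 0.1592]
tcp_rot: [[0.205, 0.979, 0.001], [0.979, -0.205, -0.001], [-0.0, 0.001, -1.0]]
wrist_force: [0.3, 0.6, 0.2]
finger_gap: 0.0471
gripper_force: 0.0
```

```bash
python3 -c "
from g import *
go(.5063,.0358,.018,78.45)
p,d=camera('top');cv2.imwrite('pics/t9.png',cv2.resize(p[235:375,145:315],None,fx=4.5,fy=4,interpolation=cv2.INTER_CUBIC))
P=cloud('top',d);z=P[...,2]
a=np.radians(78.45);u=np.array([np.cos(a),np.sin(a)]);w=np.array([u[1],-u[0]]);M=np.array([.54615,.23075])
X=(P[...,:2]-M)@w*1000;Y=(P[...,:2]-M)@u*1000+50
h=(abs(X)<30)&(z>.022)&(z<.055)&(Y>-120)&(Y<95)
print('Y of handle end',Y[h].min(),'handle x',X[h&(Y<-20)].min(),X[h&(Y<-20)].max())
b=h&(Y>5);print('body top z',np.median(z[b]),'rear edge Y',Y[h&(abs(X)>20)].min())
s=(abs(X)<30)&(z>.0435)&(z<.05)&(Y>90);print('stop Y',Y[s].min(),Y[s].max())"
```

```text
t 18.25 p [ 476.9 -109.2  159.2] yaw 78.17 zax [ 1.1e-03 -7.0e-04 -1.0e+00] F [0.3 0.6 0.2] M [ 0.06 -0.03  0.03] gap 0.0471 0.0
shift units (in present tool axes) [ 3.7   -0.027  3.527] turn units [ 0.015  0.006 -0.061]
Y of handle end -83.47332029806694 handle x -13.613127319252683 14.38513337494271
body top z 0.03804203609633917 rear edge Y -8.855644462387012
stop Y 101.26983627062236 121.68390721653522
```

View pics/t9.png

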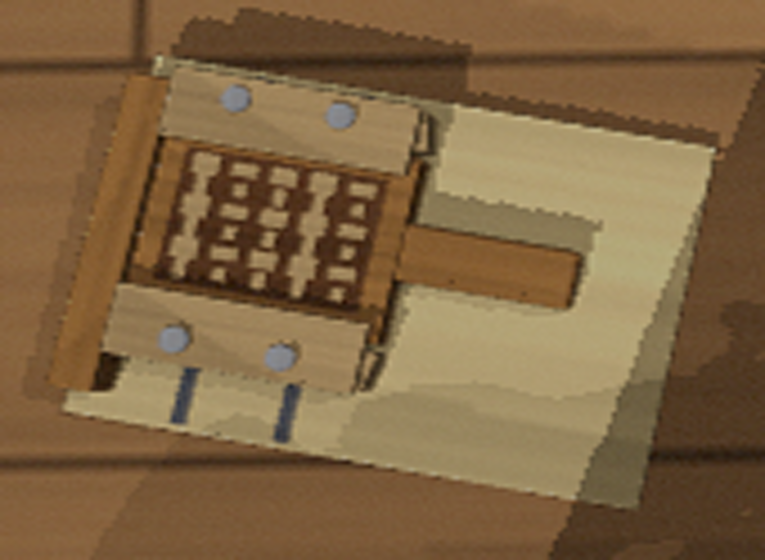

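The top crop shows the block flat (top at z = 38 mm) under both lips, with its front edge on the stop at about (140,210). Its front comes out at about 101.3 mm, the same as the measured stop face. The arm is clear, so I'm handing in.

```bash
python3 -c "
from cell import order;print(order.hand_in())"
```

```text
the job is handed in; nothing more can be done
None
```

The block is fully home against the end stop, carving up under both lips, and released with the arm clear; the job was handed in at about 18 s with no verdict returned, pressing the stop with at most about 8 N.

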